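# Put the reagent bottles away in the bottle crate

### The arm

A 6-joint arm with a two-finger parallel gripper is mounted at the origin on the work surface. World frame = base frame: x ahead of the robot, y to its left, z up, the work surface at z = 0. Lengths are in m, angles in rad, forces in N, time in s.
With the tool pointing down it reaches from about 0.375 to 0.9 m from the base axis. Payload 3.1 kg.
Tool frame: the origin (TCP) lies between the finger pads; the fingertips stand 17 mm ahead of it and the grasp point (between the pads) lies 2 mm behind it; z points along the fingers, y is the line along which they close (so a half turn about z gives the same grasp; the last joint's range is limited). The gripper opens to 85 mm and grips with 20 to 120 N. Pads are 22 mm wide; open, the fingers measure 114 mm over their backs; the gripper's body (76 mm by 85 mm) begins 54 mm behind the grasp point. The pads swing forward as they close: fully open they stand 13 mm farther back than shut.
Start: joints at [-1.522, 0.527, 1.433, -0, 1.181, -0.178], TCP at [0.141, -0.609, 0.248] pointing down, gripper open.
Joint ranges: [-3.08, 3.08], [-0.75, 2.2], [0.22, 2.44], [-1.43, 4.57], [0, 2.65], [-2.85, 2.85]. Speed limits (rad/s): [2.79, 2.79, 3.14, 3.14, 3.14, 3.14].

### API

Orientations are given as a unit quaternion [x, y, z, w].
In Python, from station import sense, vision, order gives the robot as it stands.
- The arm moves only by the shell command python3 -m crank 'ROWS' [OPENING] [FORCE]. ROWS is JSON, a list of rows, each an object with "dp": the shift along the world's x, y, z in units of 30 mm (1.0 is 30 mm), a list of three; "angular": the turn, a rotation vector about the world's x, y, z in degrees, a list of three. In form: [{"dp": [dx, dy, dz], "angular": [ax, ay, az]}, ...]. A call has 1 to 20 rows; each row shifts and turns the commanded pose from where the row before left it; what a row does not reach is not made up. A row lasts 1/10 s, in which the tool goes at most 50 mm and 8.59 degrees, less where a joint would pass 70% of its speed; a pose out of reach is approached as far as the arm can. A call is refused whole if a number of a shift passes 1 or a number of a turn 8.59, either way. A call with a gripper value outside its range is refused whole. OPENING is the closure, from 0 (fully open) to 1 (shut), set as the call begins (- or left out, the last holds). The fingers move at their own pace and stop on an object; FORCE is the grip in N (left out, the last holds). Time passes only in rows, so rows that do not move let the fingers close. It gives the time, the measured TCP pose, the force, the opening and the grip force at its end, in the units of the state.
- sense(): the state, without advancing time (a new reading comes with each control period).
- vision.snapshot(name): name is "scene" or "top" or "wrist"; returns a dict with "image" (480x640x3 uint8, blue, green, red), "range_z" (480x640 float32, m along the optical axis (not along the pixel's ray), 0 where there is no reading), "mtx" (3x3 intrinsics, pixels), "dist" ([k1, k2, p1, p2, k3] as OpenCV has them; the pictures are not rectified), "pose" (4x4, takes a point from camera to world coordinates); the wrist camera has in their place "mount" (4x4, takes a point from camera to tool coordinates, whose origin is the TCP and whose axes are the flange's). Camera axes: x right, y down, z forward; pixel columns grow to the right and rows downward; lengths in m; the calibration is good to about 2 mm. A picture is of the moment at which its call begins: read the wrist's pose just before it.
- order.sign_off(): hands the job in; it is judged then, once.
The state is a dict: "t": time; "q": joint angles; "qd": joint speeds; "tau": joint torques, N m; "tcp_pos": TCP position; "tool_rot": TCP orientation; "force": force on the tool from outside, world axes, zero at the start; "ft_torque": the same for the moment, N m; "finger_gap": opening from 0.0 (shut) to 1.0 (fully open); "gripper_force": force on a finger pad.
Only numpy, scipy, OpenCV 4.12 (cv2) and the standard library are available. Lean on these libraries where they do the work, as an engineer would, in place of code of your own. Each camera call takes 0.05 s, during which the arm holds its last target. There are 200 camera calls.

### The job

Put away the two tall amber reagent bottles that stand on the lab bench: set each one upright in an empty cell of the blue three-cell bottle crate, one bottle per cell, standing on the crate's floor. They are glass, so put them down rather than letting them fall, and leave the bottle that is already in the crate standing in its cell.

Things in the scene. Friction and masses are not known exactly. Their poses are not given: they have to be found in the camera images.
- bottle_a: First tall amber glass reagent bottle, white label and white screw cap, upright on the bench. Round, 135 mm tall: body 56 mm in diameter up to 78 mm, shoulder and neck above, then the cylindrical cap, 36 mm in diameter, from 107 to 135 mm. 0.15 to 0.31 kg. Held by the cap, the fingers stay above the crate's walls. Origin: centre of its underside; z up
- bottle_b: Second tall amber glass reagent bottle, white label and white screw cap, upright on the bench. Round, 135 mm tall: body 56 mm in diameter up to 78 mm, shoulder and neck above, then the cylindrical cap, 36 mm in diameter, from 107 to 135 mm. 0.15 to 0.31 kg. Held by the cap, the fingers stay above the crate's walls. Origin: centre of its underside; z up. Either bottle may go in either empty cell
- stored_bottle: A third bottle, same kind and size, already standing in the cell at the crate's +x end. Origin: centre of its underside; z up. (On the bench, a squat wider jar of the same glass, 70 mm tall, a beaker and a stopwatch are not part of the job.)
- crate: Light blue open plastic crate, fixed, at any yaw: 282 mm long (x), 98 wide (y), 60 high; walls, dividers and floor 6 mm thick. One row of three cells, 86 by 86 mm inside, centred at x = -92, 0 and +92 mm, y = 0; the one at +92 is taken, the other two are empty. Origin: centre of its underside, on the bench; z up; cell floors 6 mm above it
Not all that is in view belongs to the job. What is shaped like the bottle_b but yellow is not meant. Leave any yellow look-alike of the bottle_a alone.

How it is judged:
At the end, for the whole second after the job is handed in: Both bottles stand upright (within 10 degrees) and still on the floor of the crate (within 10 mm), one in each of the two cells that were empty, each within 30 mm of its cell's centre along both sides of the cell; the third bottle still stands upright in its own cell (y of bottle_a in the frame of crate between -0.03 and 0.03 m and z of bottle_a in the frame of crate between 0 and 0.016 m and angle between each of bottle_a, bottle_b, stored_bottle's own z axis and vertical below 0.175 rad and linear speed of each of bottle_a, bottle_b, stored_bottle below 0.03 m/s and y of bottle_b in the frame of crate between -0.03 and 0.03 m and z of bottle_b in the frame of crate between 0 and 0.016 m and y of stored_bottle in the frame of crate between -0.03 and 0.03 m and z of stored_bottle in the frame of crate between 0 and 0.016 m and x of stored_bottle in the frame of crate between 0.062 and 0.122 m and ((x of bottle_a in the frame of crate between -0.122 and -0.062 m and x of bottle_b in the frame of crate between -0.03 and 0.03 m) or (x of bottle_b in the frame of crate between -0.122 and -0.062 m and x of bottle_a in the frame of crate between -0.03 and 0.03 m))); the robot touches nothing.
It fails at once if A bottle is dropped or knocked down: it moves faster than 0.7 m/s while the fingers do not hold it (a fall of about 25 mm) ((contact force between bottle_a and the fingers below 0.05 N and linear speed of bottle_a above 0.7 m/s) or (contact force between bottle_b and the fingers below 0.05 N and linear speed of bottle_b above 0.7 m/s) or (contact force between stored_bottle and the fingers below 0.05 N and linear speed of stored_bottle above 0.7 m/s)).
It fails at once if The bottle already in the crate is lifted more than 20 mm or tipped more than 25 degrees (z of stored_bottle in the frame of crate above 0.026 m or angle between stored_bottle's own z axis and vertical above 0.436 rad).
It also fails if it takes over 56 s, if anything falls off the work surface, if the arm or the gripper's body presses on something with over 40 N, if the wrist force passes 120 N, or if a joint passes its speed limit or range.

## Working session

There is one attempt and no reset: what is moved stays moved. The work goes in short steps, Python scripts to look and compute and a shell command to move; the robot and the scene stay as the last step left them, time stands still between calls to the robot, and variables do not carry over. Pictures are saved under pics/ and viewed, at most 10 in all, crops included, and the job is handed in when it is done.

```bash
mkdir -p pics
cat > h.py <<'E'
import numpy as np, cv2, pickle
from station import sense, vision, order
from scipy.spatial.transform import Rotation as R
def snap(n,f):
    s=sense(); d=dict(vision.snapshot(n))
    if n=="wrist":
        T=np.eye(4);T[:3,:3]=R.from_quat(s['tool_rot']).as_matrix();T[:3,3]=s['tcp_pos'];d['pose']=T@np.array(d['mount'])
    cv2.imwrite(f'pics/{f}.png',d['image']); pickle.dump(d,open(f'pics/{f}.pkl','wb')); return d
def load(f): return pickle.load(open(f'pics/{f}.pkl','rb'))
def ray(d,u,v):
    p=cv2.undistortPoints(np.array([[[u,v]]],float),np.array(d['mtx'],float),np.array(d['dist'],float))[0,0]
    return np.array([p[0],p[1],1.])
def atz(d,u,v,z):
    T=np.array(d['pose']);r=T[:3,:3]@ray(d,u,v);return T[:3,3]+r*(z-T[2,3])/r[2]
def dep(d,u,v):
    T=np.array(d['pose']);z=np.median(d['range_z'][v-1:v+2,u-1:u+2]);return T[:3,3]+T[:3,:3]@ray(d,u,v)*z
E
python3 - <<'E'
from h import *
a=snap('top','top1');b=snap('scene','sc1')
print(np.array(a['pose']).round(3),sense()['tool_rot'],sense()['tcp_pos'])
E
```

```text
[[ 0.026 -0.996  0.08   0.512]
 [-0.999 -0.024  0.029 -0.017]
 [-0.027 -0.081 -0.996  0.89 ]
 [ 0.     0.     0.     1.   ]] [ 9.93575730e-01  1.13164753e-01  6.86445989e-05 -1.00139377e-03] [ 0.14054064 -0.60835355  0.24742054]
```

View pics/top1.png

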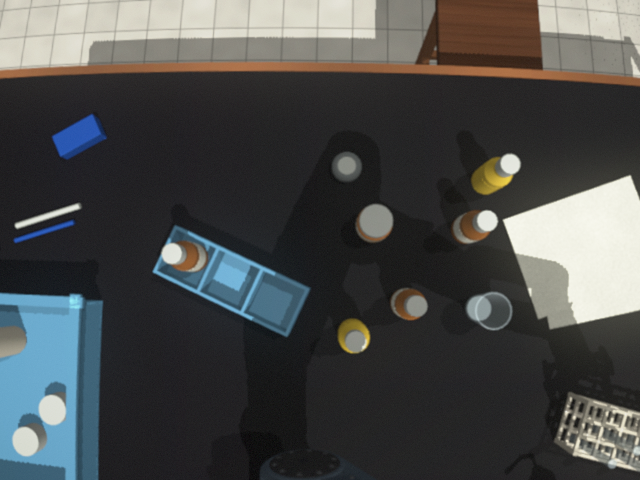

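View pics/sc1.png

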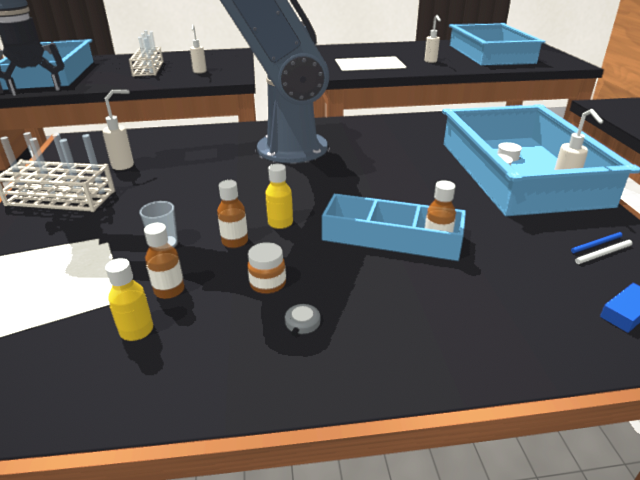

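Tall amber candidates in the top view are at (475,226), with its cap at (487,220), and at (409,303), with its cap at (416,305). Both fit: amber, white label and cap, tall. Four things are excluded: the yellow look-alikes at (493,175) and (354,336), the squat jar at (375,222), and the stored bottle at (180,255). I'll confirm with a crop and measure.

Run:
```python
from h import *
d=load('top1')
cv2.imwrite('pics/crop1.png',cv2.resize(d['image'][140:360,330:530],None,fx=2.7,fy=2.7,interpolation=cv2.INTER_CUBIC))
cv2.imwrite('pics/crop2.png',cv2.resize(d['image'][215:345,145:320],None,fx=4.4,fy=4.4,interpolation=cv2.INTER_CUBIC))
H,W=d['range_z'].shape
uv=np.stack(np.meshgrid(np.arange(W),np.arange(H)),-1).reshape(-1,1,2).astype(float)
p=cv2.undistortPoints(uv,np.array(d['mtx'],float),np.array(d['dist'],float))[:,0]
z=d['range_z'].reshape(-1); T=np.array(d['pose'])
P=((np.c_[p,np.ones(len(p))]*z[:,None])@T[:3,:3].T+T[:3,3]).reshape(H,W,3)
def circ(u,v,lo,hi,r=30):
    m=np.zeros((H,W),np.uint8);m[v-r:v+r,u-r:u+r]=1
    m&=((P[...,2]>lo)&(P[...,2]<hi)&(d['range_z']>0)).astype(np.uint8)
    q=P[m>0][:,:2].astype(np.float32); c,rr=cv2.minEnclosingCircle(q); return len(q),np.round(c,4),round(rr,4),np.median(P[m>0][:,2]).round(4)
for n,u,v in [('amber1',487,220),('amber2',416,305),('stored',172,253),('yel1',510,164),('yel2',355,341)]: print(n,circ(u,v,.128,.15,16))
print('jar',circ(375,222,.06,.085)); print('watch',P[166,347]); print('beaker',circ(485,310,.02,.14))
m=np.zeros((H,W),bool);m[215:345,145:320]=1
m&=(P[...,2]>.053)&(P[...,2]<.068)
q=P[m][:,:2].astype(np.float32);r=cv2.minAreaRect(q);print('crate',r,len(q)); print(cv2.boxPoints(r).round(3))
for uv in [(178,226),(310,290),(288,336),(153,272)]: print(uv,atz(d,*uv,.06).round(3))
```

```text
amber1 (362, array([ 0.6228, -0.28  ]), 0.019, np.float64(0.135))
amber2 (374, array([ 0.4765, -0.1601]), 0.0184, np.float64(0.135))
stored (360, array([0.555 , 0.2563]), 0.0185, np.float64(0.1411))
yel1 (338, array([ 0.7233, -0.3219]), 0.0189, np.float64(0.1351))
yel2 (355, array([ 0.4147, -0.0597]), 0.0181, np.float64(0.1348))
jar (835, array([ 0.627 , -0.0962]), 0.0305, np.float64(0.0702))
watch [ 0.74257391 -0.04275294  0.01766297]
beaker (935, array([ 0.4686, -0.3089]), 0.0346, np.float64(0.0632))
crate ((0.5117449164390564, 0.17275896668434143), (0.2827964127063751, 0.09923122823238373), 66.73946380615234) 1779
[[0.41  0.062]
 [0.501 0.023]
 [0.613 0.283]
 [0.522 0.322]]
(178, 226) [0.61  0.276 0.06 ]
(310, 290) [0.497 0.022 0.06 ]
(288, 336) [0.412 0.06  0.06 ]
(153, 272) [0.522 0.32  0.06 ]
```

View pics/crop1.png

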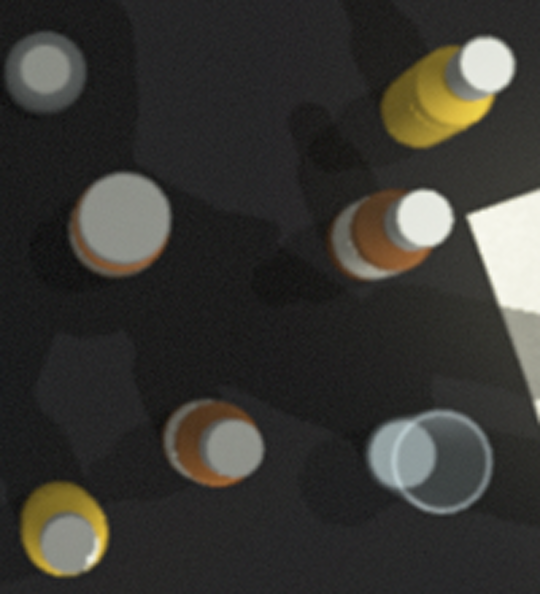

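View pics/crop2.png

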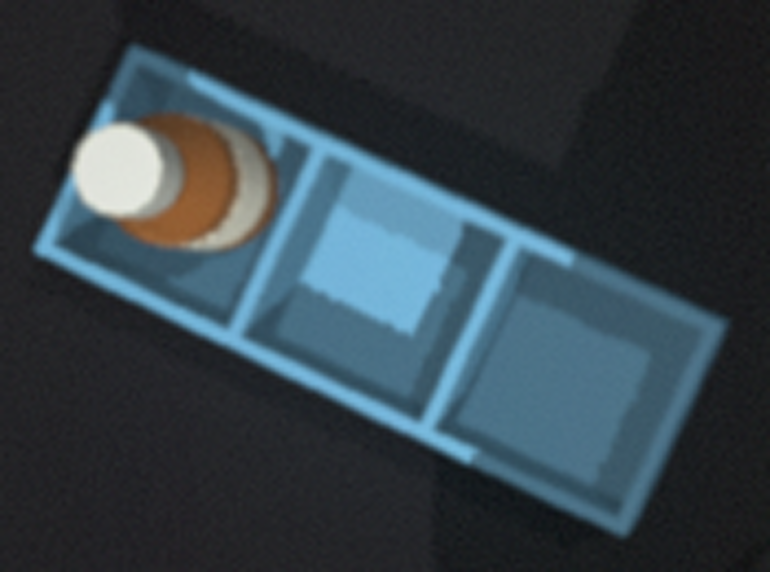

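The crop confirms it. The two tall amber bottles (white label, white cap) are at the middle right and lower centre, the two yellow ones are look-alikes, and the squat jar is at upper left. The crate's middle cell and its near (-x) cell are empty. Cells in world coordinates: middle (0.512,0.173), end (0.475,0.088). First I go above amber1 at (0.623,-0.280).

```bash
python3 -m crank '[{"dp":[0.45,0.3,0],"angular":[0,0,0]},{"dp":[0.9,0.61,0],"angular":[0,0,0]},{"dp":[0.9,0.61,0],"angular":[0,0,0]},{"dp":[0.9,0.61,0],"angular":[0,0,0]},{"dp":[0.9,0.61,0],"angular":[0,0,0]},{"dp":[0.9,0.61,0],"angular":[0,0,0]},{"dp":[0.9,0.61,0],"angular":[0,0,0]},{"dp":[0.9,0.61,0],"angular":[0,0,0]},{"dp":[0.9,0.61,0],"angular":[0,0,0]},{"dp":[0.9,0.61,0],"angular":[0,0,0]},{"dp":[0.9,0.61,0],"angular":[0,0,0]},{"dp":[0.9,0.61,0],"angular":[0,0,0]},{"dp":[0.9,0.61,0],"angular":[0,0,0]},{"dp":[0.9,0.61,0],"angular":[0,0,0]},{"dp":[0.9,0.61,0],"angular":[0,0,0]},{"dp":[0.9,0.61,0],"angular":[0,0,0]},{"dp":[0.9,0.61,0],"angular":[0,0,0]},{"dp":[0.9,0.61,0],"angular":[0,0,0]},{"dp":[0.35,0.28,0],"angular":[0,0,0]},{"dp":[0,0,0],"angular":[0,0,0]}]' 0 40
python3 -c "
from h import *
d=snap('wrist','w1');print(sense()['tcp_pos'],sense()['q'],sense()['t'])"
```

```text
t: 2.1
tcp_pos: [0.6245, -0.2781, 0.2478]
tool_rot: [0.993, 0.115, -0.0, -0.0]
force: [-0.6, -0.3, 0.1]
finger_gap: 0.997
gripper_force: 0.0
[ 0.62331737 -0.27933298  0.24785821] [-5.84262128e-01  6.09473800e-01  1.27315567e+00 -6.95026496e-04
  1.26038908e+00  7.57992981e-01] 2.15
```

View pics/w1.png

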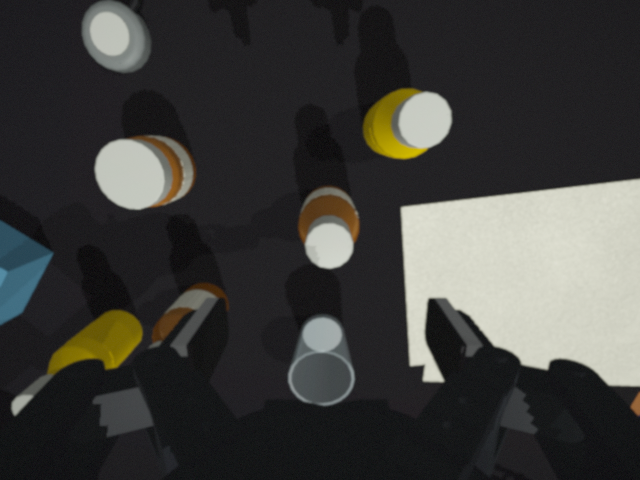

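The wrist view shows the amber cap at (329,245), centred between the fingers, with nothing in their way. I'll check its position and descend.

```bash
python3 -c "
from h import *
print(atz(load('w1'),329,245,.135))"
python3 -m crank '[{"dp":[0,0,-0.4],"angular":[0,0,0]},{"dp":[0,0,-0.7],"angular":[0,0,0]},{"dp":[0,0,-0.7],"angular":[0,0,0]},{"dp":[0,0,-0.7],"angular":[0,0,0]},{"dp":[0,0,-0.7],"angular":[0,0,0]},{"dp":[0,0,-0.6],"angular":[0,0,0]},{"dp":[0,0,-0.35],"angular":[0,0,0]},{"dp":[0,0,0],"angular":[0,0,0]},{"dp":[0,0,0],"angular":[0,0,0]}]'
python3 -m crank '[{"dp":[0,0,0],"angular":[0,0,0]},{"dp":[0,0,0],"angular":[0,0,0]},{"dp":[0,0,0],"angular":[0,0,0]},{"dp":[0,0,0],"angular":[0,0,0]},{"dp":[0,0,0],"angular":[0,0,0]},{"dp":[0,0,0],"angular":[0,0,0]},{"dp":[0,0,0],"angular":[0,0,0]},{"dp":[0,0,0],"angular":[0,0,0]},{"dp":[0,0,0],"angular":[0,0,0]},{"dp":[0,0,0],"angular":[0,0,0]}]' 1 50
```

```text
[ 0.62176375 -0.28024988  0.135     ]
t: 3.05
tcp_pos: [0.6232, -0.2812, 0.124]
tool_rot: [0.994, 0.113, 0.0, 0.0]
force: [0.6, 0.3, -0.2]
finger_gap: 0.996
gripper_force: 0.0
t: 4.05
tcp_pos: [0.6241, -0.2805, 0.1248]
tool_rot: [0.994, 0.113, 0.001, 0.0]
force: [-0.6, 2.0, 6.3]
finger_gap: 0.407
gripper_force: 50.3
```

Gripped at the right gap. Lift 165 mm, check, then carry to the middle cell.

```bash
python3 -m crank '[{"dp":[0,0,0.2],"angular":[0,0,0]},{"dp":[0,0,0.4],"angular":[0,0,0]},{"dp":[0,0,0.6],"angular":[0,0,0]},{"dp":[0,0,0.7],"angular":[0,0,0]},{"dp":[0,0,0.8],"angular":[0,0,0]},{"dp":[0,0,0.8],"angular":[0,0,0]},{"dp":[0,0,0.8],"angular":[0,0,0]},{"dp":[0,0,0.6],"angular":[0,0,0]},{"dp":[0,0,0.4],"angular":[0,0,0]},{"dp":[0,0,0.2],"angular":[0,0,0]},{"dp":[0,0,0],"angular":[0,0,0]}]'
python3 -m crank '[{"dp":[-0.1,0.4,0],"angular":[0,0,0]},{"dp":[-0.2,0.8,0],"angular":[0,0,0]},{"dp":[-0.22,0.9,0],"angular":[0,0,0]},{"dp":[-0.22,0.9,0],"angular":[0,0,0]},{"dp":[-0.22,0.9,0],"angular":[0,0,0]},{"dp":[-0.22,0.9,0],"angular":[0,0,0]},{"dp":[-0.22,0.9,0],"angular":[0,0,0]},{"dp":[-0.22,0.9,0],"angular":[0,0,0]},{"dp":[-0.22,0.9,0],"angular":[0,0,0]},{"dp":[-0.22,0.9,0],"angular":[0,0,0]},{"dp":[-0.22,0.9,0],"angular":[0,0,0]},{"dp":[-0.22,0.9,0],"angular":[0,0,0]},{"dp":[-0.22,0.9,0],"angular":[0,0,0]},{"dp":[-0.22,0.9,0],"angular":[0,0,0]},{"dp":[-0.22,0.9,0],"angular":[0,0,0]},{"dp":[-0.22,0.9,0],"angular":[0,0,0]},{"dp":[-0.2,0.8,0],"angular":[0,0,0]},{"dp":[-0.14,0.5,0],"angular":[0,0,0]},{"dp":[0,0,0],"angular":[0,0,0]},{"dp":[0,0,0],"angular":[0,0,0]}]'
python3 -c "
from h import *
d=snap('scene','sc2');s=sense();print(s['tcp_pos'],s['tool_rot'],s['finger_gap'],s['t'])"
```

```text
t: 5.15
tcp_pos: [0.6236, -0.2805, 0.2893]
tool_rot: [0.994, 0.113, 0.0, 0.0]
force: [-0.1, -0.1, -3.6]
finger_gap: 0.404
gripper_force: 50.0
t: 7.15
tcp_pos: [0.5116, 0.1724, 0.2884]
tool_rot: [0.994, 0.114, -0.0, 0.0]
force: [-0.1, -0.1, -2.2]
finger_gap: 0.405
gripper_force: 50.4
[0.51195381 0.17191842 0.28851712] [ 9.93581431e-01  1.13118248e-01 -2.43323328e-04  3.77020917e-04] 0.407622762849344 7.2
```

View pics/sc2.png

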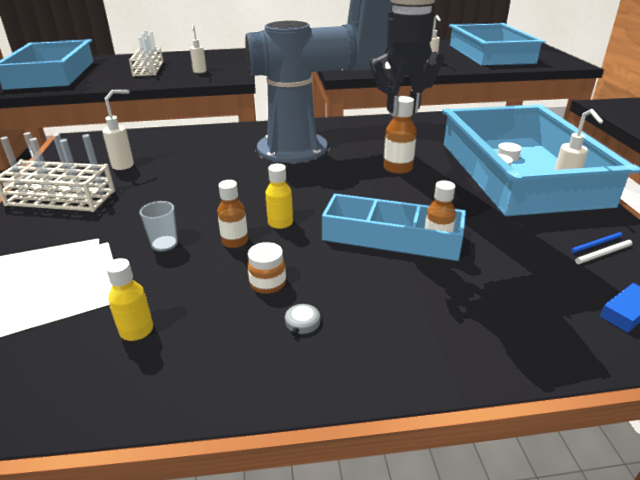

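The bottle hangs upright over the crate at (400,140). Lower to just above the floor, then creep down.

```bash
python3 -m crank '[{"dp":[0,0,-0.3],"angular":[0,0,0]},{"dp":[0,0,-0.5],"angular":[0,0,0]},{"dp":[0,0,-0.6],"angular":[0,0,0]},{"dp":[0,0,-0.6],"angular":[0,0,0]},{"dp":[0,0,-0.6],"angular":[0,0,0]},{"dp":[0,0,-0.6],"angular":[0,0,0]},{"dp":[0,0,-0.6],"angular":[0,0,0]},{"dp":[0,0,-0.5],"angular":[0,0,0]},{"dp":[0,0,-0.4],"angular":[0,0,0]},{"dp":[0,0,-0.2],"angular":[0,0,0]},{"dp":[0,0,-0.2],"angular":[0,0,0]},{"dp":[0,0,0],"angular":[0,0,0]},{"dp":[0,0,0],"angular":[0,0,0]}]'
python3 -m crank '[{"dp":[0,0,-0.04],"angular":[0,0,0]},{"dp":[0,0,-0.04],"angular":[0,0,0]},{"dp":[0,0,0],"angular":[0,0,0]},{"dp":[0,0,0],"angular":[0,0,0]}]'
```

```text
t: 8.5
tcp_pos: [0.5123, 0.1725, 0.1362]
tool_rot: [0.994, 0.113, 0.0, 0.0]
force: [0.9, 0.7, -2.3]
finger_gap: 0.404
gripper_force: 50.4
t: 8.9
tcp_pos: [0.512, 0.1726, 0.1336]
tool_rot: [0.994, 0.113, 0.0, 0.0]
force: [0.3, 0.1, -2.4]
finger_gap: 0.404
gripper_force: 50.4
```

```bash
python3 -m crank '[{"dp":[0,0,-0.05],"angular":[0,0,0]},{"dp":[0,0,0],"angular":[0,0,0]},{"dp":[0,0,0],"angular":[0,0,0]}]'
python3 -m crank '[{"dp":[0,0,-0.05],"angular":[0,0,0]},{"dp":[0,0,0],"angular":[0,0,0]},{"dp":[0,0,0],"angular":[0,0,0]}]'
python3 -m crank '[{"dp":[0,0,-0.03],"angular":[0,0,0]},{"dp":[0,0,0],"angular":[0,0,0]},{"dp":[0,0,0],"angular":[0,0,0]}]'
```

```text
t: 9.2
tcp_pos: [0.5119, 0.1725, 0.1318]
tool_rot: [0.994, 0.113, -0.0, -0.0]
force: [-0.3, 0.5, -1.6]
finger_gap: 0.408
gripper_force: 50.4
t: 9.5
tcp_pos: [0.5122, 0.1726, 0.1308]
tool_rot: [0.994, 0.113, 0.0, -0.0]
force: [-1.1, 0.3, 1.5]
finger_gap: 0.406
gripper_force: 50.8
t: 9.8
tcp_pos: [0.5124, 0.1727, 0.1307]
tool_rot: [0.994, 0.113, 0.001, -0.0]
force: [-2.5, 0.7, 7.8]
finger_gap: 0.409
gripper_force: 51.7
```

Floor contact: the force has turned upward. Release, then rise clear.

```bash
python3 -m crank '[{"dp":[0,0,0],"angular":[0,0,0]},{"dp":[0,0,0],"angular":[0,0,0]},{"dp":[0,0,0],"angular":[0,0,0]},{"dp":[0,0,0],"angular":[0,0,0]},{"dp":[0,0,0],"angular":[0,0,0]},{"dp":[0,0,0],"angular":[0,0,0]},{"dp":[0,0,0],"angular":[0,0,0]},{"dp":[0,0,0],"angular":[0,0,0]}]' 0
python3 -m crank '[{"dp":[0,0,0.2],"angular":[0,0,0]},{"dp":[0,0,0.4],"angular":[0,0,0]},{"dp":[0,0,0.7],"angular":[0,0,0]},{"dp":[0,0,0.8],"angular":[0,0,0]},{"dp":[0,0,0.8],"angular":[0,0,0]},{"dp":[0,0,0.6],"angular":[0,0,0]},{"dp":[0,0,0.4],"angular":[0,0,0]},{"dp":[0,0,0],"angular":[0,0,0]}]'
python3 -m crank '[{"dp":[-0.05,-0.5,0],"angular":[0,0,0]},{"dp":[-0.08,-0.8,0],"angular":[0,0,0]},{"dp":[-0.1,-0.8,0],"angular":[0,0,0]},{"dp":[-0.1,-0.8,0],"angular":[0,0,0]},{"dp":[-0.1,-0.8,0],"angular":[0,0,0]},{"dp":[-0.1,-0.8,0],"angular":[0,0,0]},{"dp":[-0.1,-0.8,0],"angular":[0,0,0]},{"dp":[-0.1,-0.8,0],"angular":[0,0,0]},{"dp":[-0.1,-0.8,0],"angular":[0,0,0]},{"dp":[-0.1,-0.8,0],"angular":[0,0,0]},{"dp":[-0.1,-0.8,0],"angular":[0,0,0]},{"dp":[-0.1,-0.8,0],"angular":[0,0,0]},{"dp":[-0.05,-0.8,0],"angular":[0,0,0]},{"dp":[0,-0.8,0],"angular":[0,0,0]},{"dp":[0,-0.2,0],"angular":[0,0,0]},{"dp":[0,0,0],"angular":[0,0,0]},{"dp":[0,0,0],"angular":[0,0,0]}]'
python3 -c "
from h import *
d=snap('wrist','w2');snap('top','top2');print(sense()['tcp_pos'],sense()['t'])"
```

```text
t: 10.6
tcp_pos: [0.512, 0.1725, 0.1295]
tool_rot: [0.994, 0.113, -0.0, 0.0]
force: [-0.6, -1.1, -0.5]
finger_gap: 1.003
gripper_force: 0.0
t: 11.4
tcp_pos: [0.5131, 0.1727, 0.2489]
tool_rot: [0.994, 0.113, 0.002, -0.0]
force: [0.7, 0.7, 0.2]
finger_gap: 1.003
gripper_force: 0.0
t: 13.1
tcp_pos: [0.4757, -0.1597, 0.2458]
tool_rot: [0.994, 0.113, -0.001, -0.001]
force: [0.6, 0.1, -0.3]
finger_gap: 0.999
gripper_force: 0.0
[ 0.47610668 -0.15936416  0.24620128] 13.2
```

View pics/w2.png

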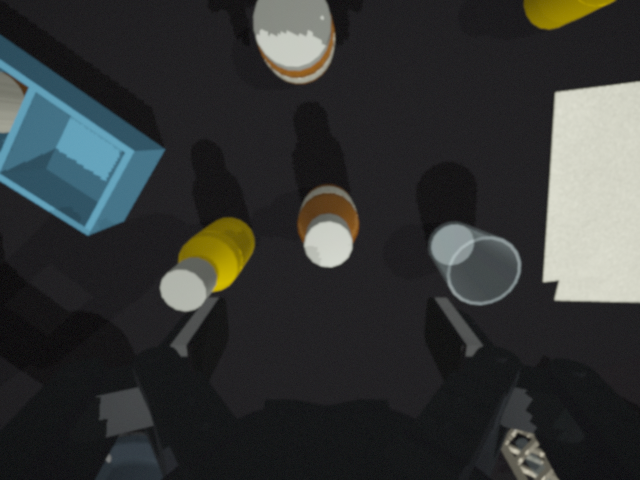

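The second amber cap is centred at (328,243). The yellow bottle at (190,285) is outside the finger. Descend and grip.

```bash
python3 -m crank '[{"dp":[0,0,-0.4],"angular":[0,0,0]},{"dp":[0,0,-0.7],"angular":[0,0,0]},{"dp":[0,0,-0.7],"angular":[0,0,0]},{"dp":[0,0,-0.7],"angular":[0,0,0]},{"dp":[0,0,-0.7],"angular":[0,0,0]},{"dp":[0,0,-0.55],"angular":[0,0,0]},{"dp":[0,0,-0.3],"angular":[0,0,0]},{"dp":[0,0,0],"angular":[0,0,0]},{"dp":[0,0,0],"angular":[0,0,0]}]'
python3 -m crank '[{"dp":[0,0,0],"angular":[0,0,0]},{"dp":[0,0,0],"angular":[0,0,0]},{"dp":[0,0,0],"angular":[0,0,0]},{"dp":[0,0,0],"angular":[0,0,0]},{"dp":[0,0,0],"angular":[0,0,0]},{"dp":[0,0,0],"angular":[0,0,0]},{"dp":[0,0,0],"angular":[0,0,0]},{"dp":[0,0,0],"angular":[0,0,0]},{"dp":[0,0,0],"angular":[0,0,0]},{"dp":[0,0,0],"angular":[0,0,0]}]' 1 50
python3 -m crank '[{"dp":[0,0,0.2],"angular":[0,0,0]},{"dp":[0,0,0.4],"angular":[0,0,0]},{"dp":[0,0,0.6],"angular":[0,0,0]},{"dp":[0,0,0.7],"angular":[0,0,0]},{"dp":[0,0,0.8],"angular":[0,0,0]},{"dp":[0,0,0.8],"angular":[0,0,0]},{"dp":[0,0,0.8],"angular":[0,0,0]},{"dp":[0,0,0.6],"angular":[0,0,0]},{"dp":[0,0,0.4],"angular":[0,0,0]},{"dp":[0,0,0.2],"angular":[0,0,0]},{"dp":[0,0,0],"angular":[0,0,0]}]'
```

```text
t: 14.1
tcp_pos: [0.4769, -0.1602, 0.1254]
tool_rot: [0.994, 0.114, 0.0, 0.0]
force: [0.6, -0.9, 0.6]
finger_gap: 1.0
gripper_force: 0.0
t: 15.1
tcp_pos: [0.4769, -0.1607, 0.1258]
tool_rot: [0.994, 0.113, 0.0, 0.0]
force: [-0.5, -0.2, 5.4]
finger_gap: 0.405
gripper_force: 49.9
t: 16.2
tcp_pos: [0.4766, -0.1605, 0.2909]
tool_rot: [0.994, 0.113, 0.001, 0.001]
force: [0.3, 0.4, -2.9]
finger_gap: 0.404
gripper_force: 50.2
```

```bash
python3 -m crank '[{"dp":[0,0.3,0],"angular":[0,0,0]},{"dp":[0,0.6,0],"angular":[0,0,0]},{"dp":[0,0.8,0],"angular":[0,0,0]},{"dp":[0,0.8,0],"angular":[0,0,0]},{"dp":[0,0.8,0],"angular":[0,0,0]},{"dp":[0,0.8,0],"angular":[0,0,0]},{"dp":[0,0.8,0],"angular":[0,0,0]},{"dp":[0,0.8,0],"angular":[0,0,0]},{"dp":[0,0.8,0],"angular":[0,0,0]},{"dp":[0,0.8,0],"angular":[0,0,0]},{"dp":[-0.05,0.6,0],"angular":[0,0,0]},{"dp":[0,0.35,0],"angular":[0,0,0]},{"dp":[0,0,0],"angular":[0,0,0]},{"dp":[0,0,0],"angular":[0,0,0]},{"dp":[0,0,0],"angular":[0,0,0]}]'
python3 -c "
from h import *
d=snap('wrist','w3');s=sense();print(s['tcp_pos'],s['tool_rot'],s['finger_gap'],s['t'])"
```

```text
t: 17.7
tcp_pos: [0.4751, 0.0863, 0.2898]
tool_rot: [0.994, 0.113, -0.0, 0.0]
force: [0.2, 0.3, -2.1]
finger_gap: 0.405
gripper_force: 50.3
[0.47517371 0.08626541 0.28990164] [ 9.93640422e-01  1.12599669e-01 -1.07378386e-04  1.24206259e-04] 0.4023073818542492 17.75
```

View pics/w3.png

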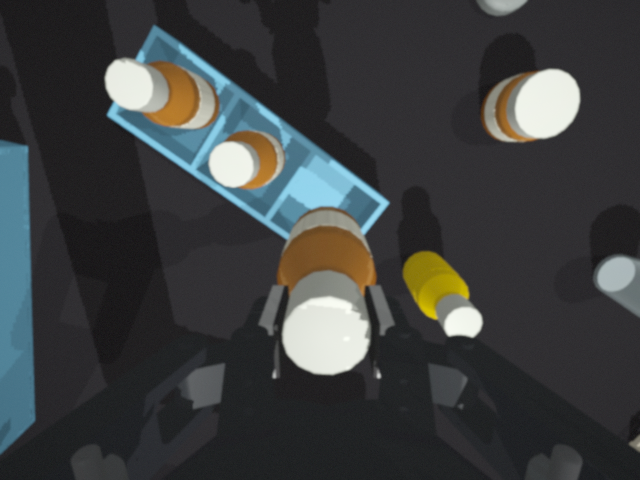

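The wrist view shows the stored bottle (165,90) and the first placed bottle (245,160) upright in their cells, and the held one (325,320) upright. Lower it into the end cell.

```bash
python3 -m crank '[{"dp":[0,0.05,-0.3],"angular":[0,0,0]},{"dp":[0,0,-0.5],"angular":[0,0,0]},{"dp":[0,0,-0.6],"angular":[0,0,0]},{"dp":[0,0,-0.6],"angular":[0,0,0]},{"dp":[0,0,-0.6],"angular":[0,0,0]},{"dp":[0,0,-0.6],"angular":[0,0,0]},{"dp":[0,0,-0.6],"angular":[0,0,0]},{"dp":[0,0,-0.5],"angular":[0,0,0]},{"dp":[0,0,-0.4],"angular":[0,0,0]},{"dp":[0,0,-0.25],"angular":[0,0,0]},{"dp":[0,0,-0.2],"angular":[0,0,0]},{"dp":[0,0,0],"angular":[0,0,0]},{"dp":[0,0,0],"angular":[0,0,0]}]'
python3 -m crank '[{"dp":[0,0,-0.05],"angular":[0,0,0]},{"dp":[0,0,-0.05],"angular":[0,0,0]},{"dp":[0,0,0],"angular":[0,0,0]},{"dp":[0,0,0],"angular":[0,0,0]}]'
```

```text
t: 19.05
tcp_pos: [0.4754, 0.0885, 0.1357]
tool_rot: [0.994, 0.113, 0.0, 0.0]
force: [0.2, 0.4, -2.4]
finger_gap: 0.401
gripper_force: 50.4
t: 19.45
tcp_pos: [0.4751, 0.0886, 0.1326]
tool_rot: [0.994, 0.113, 0.0, 0.0]
force: [-0.2, 0.8, -2.6]
finger_gap: 0.403
gripper_force: 50.4
```

```bash
python3 -m crank '[{"dp":[0,0,-0.05],"angular":[0,0,0]},{"dp":[0,0,0],"angular":[0,0,0]},{"dp":[0,0,0],"angular":[0,0,0]}]'
python3 -m crank '[{"dp":[0,0,-0.03],"angular":[0,0,0]},{"dp":[0,0,0],"angular":[0,0,0]},{"dp":[0,0,0],"angular":[0,0,0]}]'
```

```text
t: 19.75
tcp_pos: [0.4754, 0.0886, 0.1318]
tool_rot: [0.994, 0.113, 0.001, 0.0]
force: [-1.8, 0.8, 5.6]
finger_gap: 0.404
gripper_force: 51.3
t: 20.05
tcp_pos: [0.4755, 0.0886, 0.1318]
tool_rot: [0.994, 0.113, 0.001, 0.0]
force: [-2.4, 0.3, 12.7]
finger_gap: 0.407
gripper_force: 52.3
```

On the floor. Release, rise and check.

```bash
python3 -m crank '[{"dp":[0,0,0],"angular":[0,0,0]},{"dp":[0,0,0],"angular":[0,0,0]},{"dp":[0,0,0],"angular":[0,0,0]},{"dp":[0,0,0],"angular":[0,0,0]},{"dp":[0,0,0],"angular":[0,0,0]},{"dp":[0,0,0],"angular":[0,0,0]},{"dp":[0,0,0],"angular":[0,0,0]},{"dp":[0,0,0],"angular":[0,0,0]}]' 0
python3 -m crank '[{"dp":[0,0,0.2],"angular":[0,0,0]},{"dp":[0,0,0.4],"angular":[0,0,0]},{"dp":[0,0,0.7],"angular":[0,0,0]},{"dp":[0,0,0.8],"angular":[0,0,0]},{"dp":[0,0,0.8],"angular":[0,0,0]},{"dp":[0,-0.3,0.8],"angular":[0,0,0]},{"dp":[0,-0.7,0.5],"angular":[0,0,0]},{"dp":[0,-0.9,0],"angular":[0,0,0]},{"dp":[0,-0.9,0],"angular":[0,0,0]},{"dp":[0,-0.9,0],"angular":[0,0,0]},{"dp":[0,-0.9,0],"angular":[0,0,0]},{"dp":[0,-0.9,0],"angular":[0,0,0]},{"dp":[0,-0.9,0],"angular":[0,0,0]},{"dp":[0,-0.5,0],"angular":[0,0,0]},{"dp":[0,0,0],"angular":[0,0,0]},{"dp":[0,0,0],"angular":[0,0,0]}]'
python3 - <<'E'
from h import *
d=snap('top','top3')
cv2.imwrite('pics/crop3.png',cv2.resize(d['image'][200:350,140:340],None,fx=3.5,fy=3.5))
C=np.array([.5117,.1728]);a=np.array([.395,.919]);b=np.array([-.919,.395])
H,W=d['range_z'].shape;uv=np.stack(np.meshgrid(np.arange(W),np.arange(H)),-1).reshape(-1,1,2).astype(float)
p=cv2.undistortPoints(uv,np.array(d['mtx'],float),np.array(d['dist'],float))[:,0];T=np.array(d['pose'])
P=(np.c_[p,np.ones(len(p))]*d['range_z'].reshape(-1)[:,None])@T[:3,:3].T+T[:3,3]
P=P[(P[:,2]>.132)&(P[:,2]<.15)]
for x in(-.092,0,.092):
    c=C+a*x;q=P[np.hypot(*(P[:,:2]-c).T)<.04];m=(q[:,:2].max(0)+q[:,:2].min(0))/2-C
    print(x,len(q),m@a,m@b,np.median(q[:,2]),q[:,2].std())
E
```

```text
t: 20.85
tcp_pos: [0.475, 0.0886, 0.1301]
tool_rot: [0.994, 0.113, -0.0, -0.0]
force: [0.3, -0.0, 0.3]
finger_gap: 0.999
gripper_force: 0.0
t: 22.45
tcp_pos: [0.4747, -0.1179, 0.2561]
tool_rot: [0.994, 0.113, -0.0, -0.001]
force: [-0.6, -0.1, -0.6]
finger_gap: 1.001
gripper_force: 0.0
-0.092 371 -0.09160226729473032 -0.00019125618549817048 0.14105710665403848 0.0015947109134954868
0 372 0.0010726449134722835 -0.0005303041530440816 0.1412048985683051 0.001865040625524963
0.092 344 0.09370347482977513 -0.00565168259258815 0.14111881919761615 0.002139438087976786
```

View pics/crop3.png

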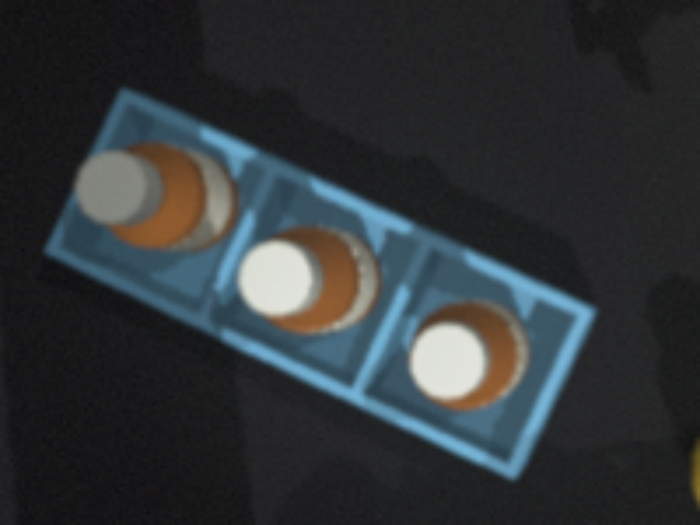

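All three bottles stand upright in their cells, with cap tops at 0.141 m and the two placed ones within about 1 mm of their cell centres. Handing in.

```bash
python3 -c "
from station import order
print(order.sign_off())"
```

```text
the job is handed in; nothing more can be done
None
```

Both amber bottles stand upright on the crate's floor, one in each of the two empty cells, and the third bottle still stands in its own cell; I handed the job in at about 22.5 s of the 56 s allowed, and no verdict was returned.

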